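# Check a lift sub for residual magnetism with the field probe

## Task

The green lift sub stub has just been magnetically crack-tested and we need the leftover field at the middle of its bore: pull the field probe straight up out of its spring catch on the peg rail and lower its stem down the sub's bore without touching the sub anywhere. Finish while still holding the probe there, upright and steady and carried by your grip alone, with the tip on the bore's centre line and halfway down it. Leave the sub and the other gauges, the ceramic block and the torch where they are.

Things in the scene. Friction and masses are not known exactly. Their poses are not given: they have to be found in the camera images.
- probe: field probe, 0.16 kg, upright in the holder. Origin at the stem's tip, z up. Round steel stem 12 mm thick, z 0 to 116 mm, with a 20 mm retaining ball centred at z 95; boss 24 mm thick, z 116 to 128, in the socket with 3 mm play all round; flange 38 mm wide, z 128 to 133, resting on the socket; grey square handle 24 x 24 mm, z 133 to 198, flats facing the body's x and y. Any yaw
- probe_tip (a point): centre of the probe stem's lower end (same point as the origin of probe)
- probe_grip (a point): point on the probe's axis near the middle of its square handle, 168 mm above the tip, 30 mm below the handle's top; a good place to grip
- holder: aluminium probe holder fixed on the rail. Origin at the centre of the socket's top face, 150 mm above the shelf, z up. Socket: closed ring, 42 mm outside, 30 mm bore, 16 mm deep, open above and below; the tip must rise 128 mm to clear it. Below, two sprung rollers close over the ball: from 1 to 9 mm of lift they resist with about 7 N, then let go. Beside the handle nothing is higher
- rail: peg rail, fixed: pine batten 460 mm long (along its y), 22 mm thick, 95 to 145 mm above the shelf, on two steel stanchions, with round steel pins 8 mm in diameter pointing to its -x (towards the robot) 125 mm above the shelf. Origin on the shelf under the batten's centre
- sub: green painted lift sub stub standing upright on the shelf on its black thread protector, 120 mm tall, 93 mm in diameter at the foot, neck 62 mm, head 82 mm, about 4 kg, loose. Origin at the centre of its underside, z up along the bore. A straight bore 34 mm in diameter runs right through it
- bore_mouth (a point): centre of the bore at the sub's top face, 120 mm above the shelf
- bore_mid (a point): point on the bore's centre line halfway down, 60 mm below the mouth
- comb: brass pitch comb, flat, 24 x 6 x 62 mm with toothed edges, hanging by its loop on a pin of the rail; origin at the loop's centre; leave alone
- taper: nickel taper gauge, flat pointed blade 84 mm long, 4 mm thick, hanging by its loop on a pin of the rail; origin at the loop's centre; leave alone
- block: white ceramic gauge block 50 x 35 x 20 mm lying on the shelf; origin at the centre of its underside; leave alone
- torch: red steel torch 150 mm long (along its x), 36 mm thick, lying on the shelf; origin under its middle; leave alone
There are look-alikes about, which are no part of the job. Several things have the shape of the probe; the one meant has the colours described above.

How it is judged:
By the outcome, as a careful person would: the job done as asked, in the order asked, and still so for the second after the job is handed in, while the arm keeps its last pose, push and grip.
It also fails if it takes over 45 s, if anything falls off the work surface, if the arm or the gripper's body presses on something with over 40 N, if the wrist force passes 120 N, or if a joint passes its speed limit or range.

## Robot

A 6-joint arm with a two-finger parallel gripper is mounted at the origin on the work surface. World frame = base frame: x ahead of the robot, y to its left, z up, the work surface at z = 0. Lengths are in m, angles in rad, forces in N, time in s.
With the tool pointing down it reaches from about 0.425 to 0.95 m from the base axis. Payload 3.5 kg.
Tool frame: the origin (TCP) lies at the very end of the fingers, on their centre line; the grasp point (between the pads) lies 19 mm behind it; x points along the fingers, z is the direction in which the jaws open and shut, and the axes are right-handed (so a half turn about x gives the same grasp; the last joint's range is limited). The gripper opens to 85 mm and grips with 20 to 120 N. Pads are 22 mm wide; open, the fingers measure 114 mm over their backs; the gripper's body (76 mm by 85 mm) begins 54 mm behind the grasp point. The pads swing forward as they close: fully open they stand 13 mm farther back than shut.
Start: joints at [0.953, 0.286, 1.577, -0, 1.279, -0.15], TCP at [0.304, 0.602, 0.231] pointing down, gripper open.
Joint ranges: [-2.77, 2.77], [-0.9, 2.22], [0.21, 2.48], [-1.53, 4.67], [0.24, 2.81], [-2.84, 2.84]. Speed limits (rad/s): [2.79, 2.79, 3.14, 3.14, 3.14, 3.14].

## Interface

Orientations are given as a unit quaternion [x, y, z, w].
In Python, from plant import ctrl, cams gives the robot as it stands.
- The arm moves only by the tool play_rows, never from a script. Its argument "rows" is a list of rows, each a list of 3 entries, a list of its own where there are three numbers: the opening in per cent of the stroke, from 0 (shut) to 100 (fully open), then the shift along the tool's x, y, z in units of 0.3 m (1.0 is 0.3 m), then the turn, a rotation vector about the tool's x, y, z in units of pi/2 rad (1.0 is pi/2 rad). A call has 1 to 10 rows; each row is the pose to reach, as a shift and turn from the pose commanded when the call began, along the tool's axes at that moment; what a row does not reach only later rows make up. A row lasts 1/12 s, in which the tool goes at most 41.7 mm and 7.16 degrees, less where a joint would pass 70% of its speed; a pose out of reach is approached as far as the arm can. A call with a number of a shift or a turn outside -1 to 1 is refused whole. A call with a gripper value outside its range is refused whole. The fingers move at their own pace and stop on an object; "force" is the grip in N (left out, the last holds). Time passes only in rows, so rows that repeat a pose let the fingers close. It gives the time, the measured TCP pose, the force and the opening at its end, in the units of the state.
- ctrl.get_state(): the state, without advancing time (a new reading comes with each control period).
- cams.read_camera(name): name is "scene" or "top" or "wrist"; returns a dict with "color" (400x640x3 uint8, red, green, blue), "fx", "fy", "cx", "cy" (pixels), "view" (4x4, takes a point from world to camera coordinates). Camera axes: x right, y down, z forward; pixel columns grow to the right and rows downward; lengths in m; the calibration is good to about 2 mm. The wrist camera is an equidistant fisheye: a pixel r from the principal point sees the ray r / f radians off the axis. A picture is of the moment at which its call begins. There is no depth.
- ctrl.sign_off(): hands the job in, once; it reports no verdict.
The state is a dict: "time": time; "qpos": joint angles; "dq": joint speeds; "joint_efforts": joint torques, N m; "eef_pos": TCP position; "tcp_rot": TCP orientation; "contact_force": force on the tool from outside, world axes, zero at the start; "wrist_torque": the same for the moment, N m; "opening": opening from 0.0 (shut) to 1.0 (fully open).
Only numpy, scipy, OpenCV 4.12 (cv2) and the standard library are available. Lean on these libraries where they do the work, as an engineer would, in place of code of your own. Each camera call takes 0.05 s, during which the arm holds its last target. There are 200 camera calls.

## Working session

There is one attempt and no reset: what is moved stays moved. The work goes in short steps, Python scripts to look and compute and a tool call to move; the robot and the scene stay as the last step left them, time stands still between calls to the robot, and variables do not carry over. Pictures are saved under pics/ and viewed, about 8 in all and at most 12, crops included, and the job is handed in when it is done.

Besides the shell and the picture viewer there is one more tool, called after "Call:" as name(argument=value, ...), one argument or row to a line, values as JSON. play_rows: Moves the arm, as the interface text tells. Shifts and turns lie within -1 to 1; 1 stands for 0.3 m of shift or pi/2 rad of turn. Its arguments: {"type":"object","properties":{"rows":{"type":"array"},"force":{"type":"number"}},"required":["rows"]}

```bash
mkdir -p pics; ls
cat > h.py <<'E'
import numpy as np, cv2
from plant import ctrl, cams
def grab(n,f):
    d=cams.read_camera(n); cv2.imwrite(f'pics/{f}.png',cv2.cvtColor(d['color'],cv2.COLOR_RGB2BGR))
    import pickle; pickle.dump(d,open(f'pics/{f}.pkl','wb')); return d
def load(f):
    import pickle; return pickle.load(open(f'pics/{f}.pkl','rb'))
def ray(d,u,v,fish=False):
    x=(u-d['cx'])/d['fx']; y=(v-d['cy'])/d['fy']
    if fish:
        r=np.hypot(x,y); c=np.array([x/r*np.sin(r),y/r*np.sin(r),np.cos(r)]) if r>1e-9 else np.array([0,0,1.])
    else: c=np.array([x,y,1.])
    V=np.array(d['view']); R=V[:3,:3]; o=-R.T@V[:3,3]; w=R.T@c
    return o,w/np.linalg.norm(w)
def onz(d,u,v,z,fish=False):
    o,w=ray(d,u,v,fish); return o+w*(z-o[2])/w[2]
def proj(d,p,fish=False):
    V=np.array(d['view']); c=V[:3,:3]@np.array(p)+V[:3,3]
    if fish:
        r=np.hypot(c[0],c[1]); t=np.arctan2(r,c[2]); k=t/max(r,1e-9); return d['cx']+d['fx']*c[0]*k,d['cy']+d['fy']*c[1]*k
    return d['cx']+d['fx']*c[0]/c[2],d['cy']+d['fy']*c[1]/c[2]
def meet(r):
    A=sum(np.eye(3)-np.outer(w,w) for o,w in r); b=sum((np.eye(3)-np.outer(w,w))@o for o,w in r)
    p=np.linalg.solve(A,b); return p,[np.linalg.norm((np.eye(3)-np.outer(w,w))@(p-o)) for o,w in r]
E
python3 - <<'E'
from h import *
a=grab('scene','s0');b=grab('top','t0');grab('wrist','w0')
print(ctrl.get_state())
for d in(a,b): print(d['fx'],d['cx'],d['cy'],np.round(np.array(d['view']),3).tolist())
E
```

```text
pics
{'time': 0.15, 'qpos': array([ 9.53045903e-01,  2.86998785e-01,  1.57786408e+00,  2.49946683e-05,
        1.27864598e+00, -1.50023382e-01]), 'dq': array([ 0.00033317, -0.0009644 , -0.00383542, -0.00024225, -0.00059787,
       -0.00032636]), 'joint_efforts': array([ 4.28876965e-04, -4.06608188e+01, -2.93139374e+01, -1.36394042e-04,
        4.00015939e-03, -8.52908101e-06]), 'eef_pos': array([0.30400077, 0.602073  , 0.23022789]), 'tcp_rot': array([-0.370775  ,  0.60288593,  0.37026105,  0.60163212]), 'contact_force': array([-0.64854958,  0.38830043,  0.72222963]), 'wrist_torque': array([-0.06165982, -0.04240306, -0.03851681]), 'opening': 1.0030707907244898}
424.37040400720366 320.247242284188 194.4166085389108 [[0.691, 0.722, 0.011, -0.386], [0.514, -0.481, -0.71, -0.199], [-0.508, 0.497, -0.704, 1.49], [0.0, 0.0, 0.0, 1.0]]
366.3586667057564 314.8606163637241 195.990024760596 [[-0.035, -0.999, -0.005, 0.018], [-0.976, 0.036, -0.213, 0.562], [0.214, -0.002, -0.977, 0.871], [0.0, 0.0, 0.0, 1.0]]
```

View pics/s0.png

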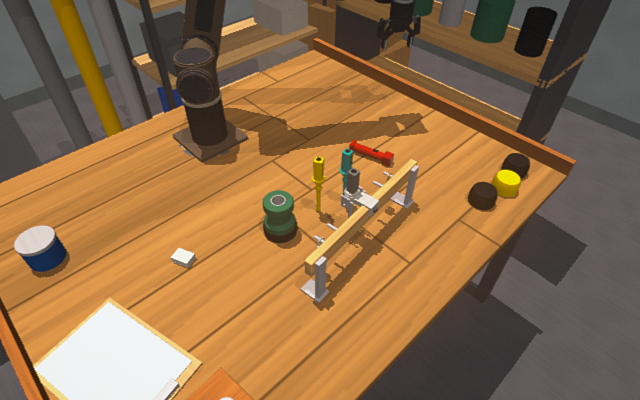

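View pics/t0.png

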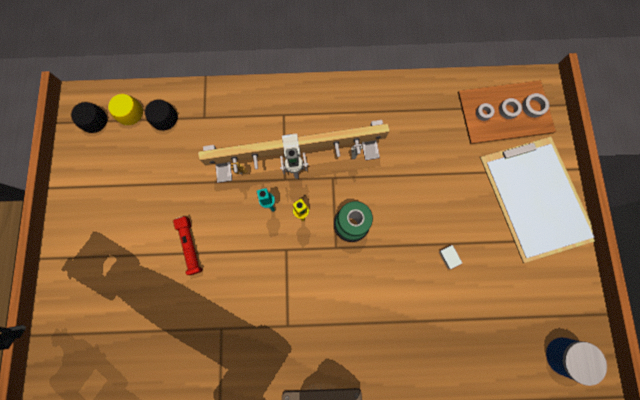

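Candidates shaped like the probe: yellow at scene (318,170), teal at (347,160) and grey at (353,182). The grey one sits in the aluminium socket on the rail, so it fits the description. I'll confirm with one enlarged crop of both views.

Run:
```python
from h import *
s=cv2.imread('pics/s0.png')[135:245,255:395]; t=cv2.imread('pics/t0.png')[125:245,245:385]
s=cv2.resize(s,(700,550),interpolation=2)[:, :]; t=cv2.resize(t,(700,600),interpolation=2)
im=np.hstack([cv2.resize(s,(400,314)),cv2.resize(t,(400,343))[:314]])
cv2.imwrite('pics/c1.png',cv2.resize(im,(800,314)))
t0=load('t0'); s0=load('s0')
# rough
for n,d,u,v,z in [('sub',t0,356,217,.12),('probe',t0,292,156,.22),('yel',t0,300,207,.2),('teal',t0,265,196,.2),('sub_s',s0,278,200,.12),('probe_s',s0,353,172,.22),('torchA',t0,181,222,.02),('torchB',t0,194,270,.02),('railL',t0,204,155,.145),('railR',t0,386,131,.145)]:
    print(n,onz(d,u,v,z).round(3))
```

```text
sub [ 0.496 -0.096  0.12 ]
probe [0.618 0.044 0.22 ]
yel [0.509 0.031 0.2  ]
teal [0.536 0.106 0.2  ]
sub_s [ 0.494 -0.093  0.12 ]
probe_s [0.625 0.044 0.22 ]
torchA [0.515 0.351 0.02 ]
torchB [0.39  0.313 0.02 ]
railL [0.653 0.257 0.145]
railR [ 0.698 -0.178  0.145]
```

View pics/c1.png

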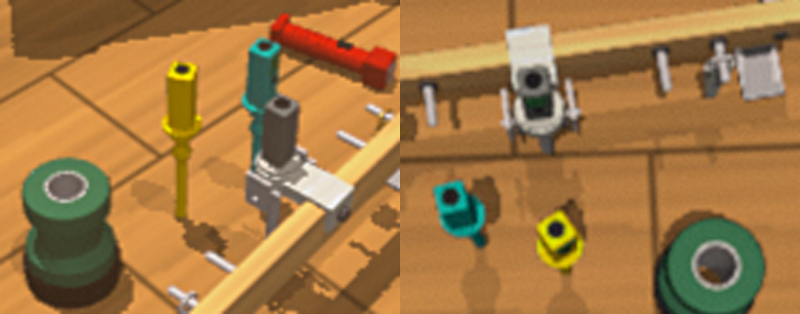

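The crop confirms it: the grey-handled probe (scene 353,182; top 292,156) stands in the aluminium socket, while the yellow and teal ones are free-standing decoys. The sub's bore shows at top (356,217). Next I'll work out the approach move.

```bash
cat >> h.py <<'E'
from scipy.spatial.transform import Rotation as Rn
def down(yaw): # jaw (tool z) direction at yaw in world xy, x down
    z=np.array([np.cos(yaw),np.sin(yaw),0]); x=np.array([0,0,-1.]); return Rn.from_matrix(np.stack([x,np.cross(z,x),z],1))
def cur():
    s=ctrl.get_state(); return np.array(s['eef_pos']),Rn.from_quat(s['tcp_rot']),s
def plan(p,yaw=None,base=None):
    P,R,s=cur()
    if base is not None: P,R=base
    sh=R.inv().apply(np.array(p)-P)/.3
    tu=np.zeros(3) if yaw is None else (R.inv()*down(yaw)).as_rotvec()/(np.pi/2)
    print('shift',sh.round(4),'turn',tu.round(4))
def yawof(R): z=R.as_matrix()[:,2]; return np.degrees(np.arctan2(z[1],z[0]))
E
python3 - <<'E'
from h import *
P,R,s=cur(); print(R.as_matrix().round(3), yawof(R))
w=load('w0'); V=np.array(w['view']); o=-V[:3,:3].T@V[:3,3]
print('cam in tool',R.inv().apply(o-P).round(3), 'axis',R.inv().apply(V[2,:3]).round(3),'camx',R.inv().apply(V[0,:3]).round(3),w['fx'],w['cx'],w['cy'])
plan([.62,.044,.36],np.radians(yawof(R)))
for k in(-180,-90,0,90): plan([.62,.044,.36],np.radians(6+k))
E
```

```text
[[-0.001 -0.893  0.451]
 [-0.002  0.451  0.893]
 [-1.     0.    -0.002]] 63.20081757219639
cam in tool [-0.142  0.077 -0.001] axis [ 0.955 -0.297  0.   ] camx [-0.001 -0.001  1.   ] 309.70691628693146 320.1868925594682 196.78206115321802
shift [-0.4309 -1.7788 -1.1863] turn [-0.     -0.0012 -0.0002]
shift [-0.4309 -1.7788 -1.1863] turn [-1.3644e+00 -5.0000e-04 -1.4000e-03]
shift [-0.4309 -1.7788 -1.1863] turn [ 1.6356e+00 -7.0000e-04  1.5000e-03]
shift [-0.4309 -1.7788 -1.1863] turn [ 6.356e-01 -1.200e-03  4.000e-04]
shift [-0.4309 -1.7788 -1.1863] turn [-0.3644 -0.0011 -0.0005]
```

Call:
play_rows(
  rows=[
    [70,[-0.43,-0.89,-0.59],[-0.36,0,0]],
    [70,[-0.43,-0.89,-0.59],[-0.36,0,0]],
    [70,[-0.43,-0.89,-0.59],[-0.36,0,0]],
    [70,[-0.43,-0.89,-0.59],[-0.36,0,0]],
    [70,[-0.43,-0.89,-0.59],[-0.36,0,0]],
    [70,[-0.43,-0.89,-0.59],[-0.36,0,0]],
    [70,[-0.43,-0.89,-0.59],[-0.36,0,0]],
    [70,[-0.43,-0.89,-0.59],[-0.36,0,0]],
    [70,[-0.43,-0.89,-0.59],[-0.36,0,0]],
    [70,[-0.43,-0.89,-0.59],[-0.36,0,0]],
  ],
  force=60,
)

```text
time: 0.98
eef_pos: [0.4648, 0.3219, 0.3623]
tcp_rot: [0.523, -0.475, -0.522, -0.477]
contact_force: [0.9, 1.0, 0.2]
opening: 0.699
```

Run:
```python
from h import *
P,R,s=cur(); print(P,yawof(R),s['qpos'])
plan([.62,.044,.33],np.radians(96))
```

```text
[0.46479751 0.32188839 0.36226459] 95.33710486117138 [ 4.26512888e-01 -2.91418657e-02  1.68919340e+00 -5.41509983e-04
  1.47814752e+00 -1.23738329e+00]
shift [ 0.1084 -0.4286 -0.9705] turn [-0.0074  0.0004  0.0022]
```

Call:
play_rows(
  rows=[
    [70,[0.1,-0.43,-0.97],[0,0,0]],
    [70,[0.1,-0.43,-0.97],[0,0,0]],
    [70,[0.1,-0.43,-0.97],[0,0,0]],
    [70,[0.1,-0.43,-0.97],[0,0,0]],
    [70,[0.1,-0.43,-0.97],[0,0,0]],
    [70,[0.1,-0.43,-0.97],[0,0,0]],
    [70,[0.1,-0.43,-0.97],[0,0,0]],
    [70,[0.1,-0.43,-0.97],[0,0,0]],
    [70,[0.1,-0.43,-0.97],[0,0,0]],
    [70,[0.1,-0.43,-0.97],[0,0,0]],
  ],
)

```text
time: 1.82
eef_pos: [0.6195, 0.0472, 0.3281]
tcp_rot: [-0.522, 0.476, 0.525, 0.475]
contact_force: [-0.6, 0.6, 1.0]
opening: 0.698
```

Run:
```python
from h import *
P,R,s=cur(); print(P,yawof(R),s['qpos'])
d=grab('wrist','w1')
print('pred probe top',proj(d,[.62,.044,.22],1),'bore',proj(d,[.496,-.096,.12],1))
```

```text
[0.61946316 0.04721095 0.32814393] 95.51677727195593 [-8.74856688e-02  1.13953908e-01  1.60162781e+00  1.03489828e-03
  1.42978577e+00 -1.75471830e+00]
pred probe top (np.float64(316.33996621594986), np.float64(196.15873900170897)) bore (np.float64(206.79200909614627), np.float64(57.92449213488712))
```

View pics/w1.png

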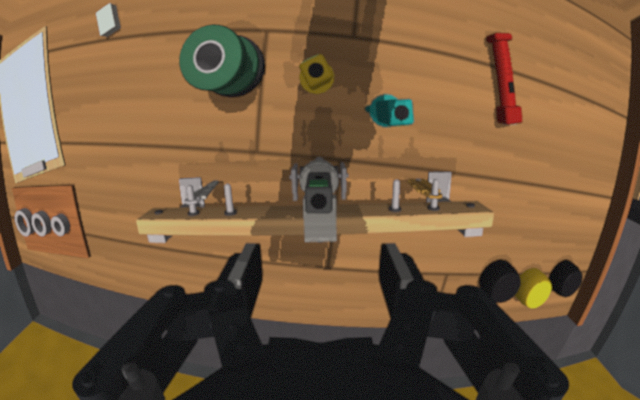

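Run:
```python
from h import *
im=cv2.imread('pics/w1.png')
a=cv2.resize(im[155:225,285:355],(560,560),interpolation=cv2.INTER_CUBIC); cv2.imwrite('pics/c2.png',a)
d=load('w1')
for u,v in[(319,196),(319,201)]: print(onz(d,u,v,.22,1).round(4))
print(onz(d,210,56,.12,1))
```

```text
[0.6196 0.0462 0.22  ]
[0.6241 0.0466 0.22  ]
[ 0.49372182 -0.09217566  0.12      ]
```

View pics/c2.png

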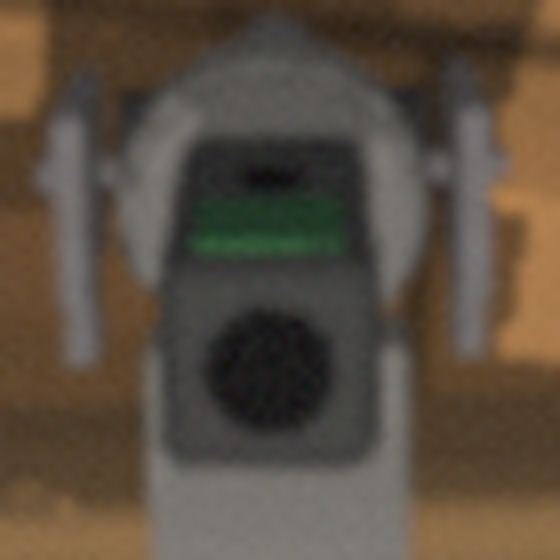

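Handle top centre is at wrist (319,200), giving (0.6235, 0.0465). Its flats line up with the jaws to within about 1°, so I'll descend.

Call:
play_rows(
  rows=[
    [70,[0.08,-0.013,-0.004],[0,0,0]],
    [70,[0.15,-0.013,-0.004],[0,0,0]],
    [70,[0.22,-0.013,-0.004],[0,0,0]],
    [70,[0.29,-0.013,-0.004],[0,0,0]],
    [70,[0.35,-0.013,-0.004],[0,0,0]],
    [70,[0.41,-0.013,-0.004],[0,0,0]],
    [70,[0.46,-0.013,-0.004],[0,0,0]],
    [70,[0.5,-0.013,-0.004],[0,0,0]],
    [70,[0.523,-0.013,-0.004],[0,0,0]],
    [70,[0.523,-0.013,-0.004],[0,0,0]],
  ],
)

```text
time: 2.7
eef_pos: [0.6223, 0.0477, 0.1716]
tcp_rot: [-0.523, 0.475, 0.525, 0.474]
contact_force: [0.2, -0.5, -0.4]
opening: 0.701
```

Run:
```python
from h import *
P,R,s=cur(); print(P,yawof(R),s['contact_force'])
d=grab('wrist','w2'); im=cv2.imread('pics/w2.png')
cv2.imwrite('pics/c3.png',cv2.resize(im[120:320,200:440],(720,600),interpolation=cv2.INTER_CUBIC))
```

```text
[0.62229636 0.04774586 0.17159758] 95.69631380904039 [ 0.23413139 -0.49684338 -0.38929631]
```

View pics/c3.png

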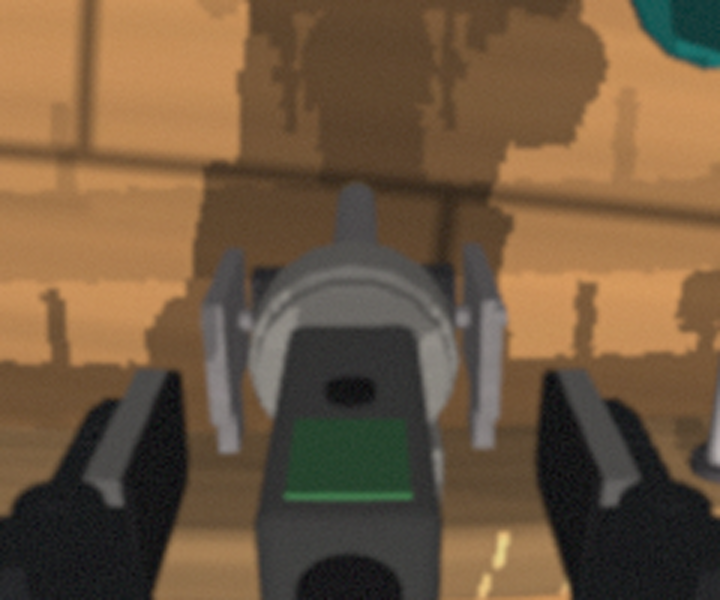

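Clear between the fingers: the handle sits at crop x≈350 against a finger midpoint of ≈362, about 1.5 mm off. I'll correct that and close.

Call:
play_rows(
  rows=[
    [70,[0,0,-0.005],[0,0,0]],
    [0,[0,0,-0.005],[0,0,0]],
    [0,[0,0,-0.005],[0,0,0]],
    [0,[0,0,-0.005],[0,0,0]],
    [0,[0,0,-0.005],[0,0,0]],
    [0,[0,0,-0.005],[0,0,0]],
    [0,[0,0,-0.005],[0,0,0]],
    [0,[0,0,-0.005],[0,0,0]],
    [0,[0,0,-0.005],[0,0,0]],
    [0,[0,0,-0.005],[0,0,0]],
  ],
  force=60,
)

```text
time: 3.58
eef_pos: [0.6243, 0.045, 0.1745]
tcp_rot: [0.524, -0.475, -0.523, -0.475]
contact_force: [-1.2, 2.3, 6.2]
opening: 0.272
```

Run:
```python
from h import *
P,R,s=cur(); print(P,yawof(R),s['contact_force'],s['wrist_torque'],s['opening'],R.as_matrix().round(4))
```

```text
[0.6242923  0.04499341 0.17454426] 95.5959992873139 [-1.19563488  2.28821916  6.16856558] [ 0.33265508  0.16177681 -0.0172391 ] 0.2721797841485287 [[ 1.600e-03 -9.952e-01 -9.750e-02]
 [ 4.000e-04 -9.750e-02  9.952e-01]
 [-1.000e+00 -1.700e-03  2.000e-04]]
```

Call:
play_rows(
  rows=[
    [0,[-0.01,0,0],[0,0,0]],
    [0,[-0.018,0,0],[0,0,0]],
    [0,[-0.026,0,0],[0,0,0]],
    [0,[-0.034,0,0],[0,0,0]],
    [0,[-0.042,0,0],[0,0,0]],
    [0,[-0.05,0,0],[0,0,0]],
    [0,[-0.058,0,0],[0,0,0]],
    [0,[-0.066,0,0],[0,0,0]],
    [0,[-0.07,0,0],[0,0,0]],
    [0,[-0.07,0,0],[0,0,0]],
  ],
  force=80,
)

```text
time: 4.42
eef_pos: [0.6236, 0.0443, 0.1948]
tcp_rot: [0.524, -0.475, -0.524, -0.475]
contact_force: [0.3, -0.8, -1.8]
opening: 0.277
```

Run:
```python
from h import *
P,R,s=cur(); print(P,yawof(R),s['contact_force'],s['wrist_torque'],s['opening'])
d=grab('wrist','w3'); im=cv2.imread('pics/w3.png')
a=cv2.resize(im[120:320,240:400],(400,500),interpolation=cv2.INTER_CUBIC)
d=grab('scene','s3'); im=cv2.imread('pics/s3.png')
b=cv2.resize(im[120:240,290:386],(400,500),interpolation=cv2.INTER_CUBIC)
cv2.imwrite('pics/c4.png',np.hstack([a,b]))
```

```text
[0.62358132 0.04426185 0.19482156] 95.60390020615057 [ 0.29856328 -0.82303652 -1.76823476] [ 0.01697173  0.00753611 -0.02702988] 0.27705079887728673
```

View pics/c4.png

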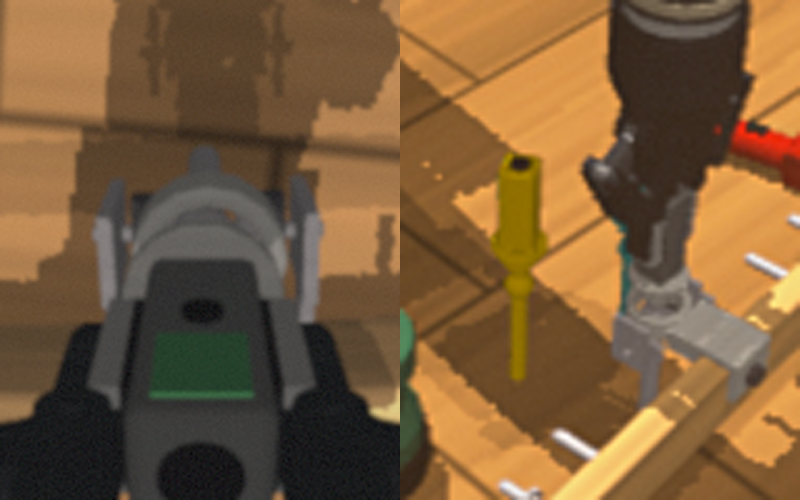

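The probe is out of the catch; the wrist carries −1.8 N, which matches its weight. I'll keep pulling straight up.

Call:
play_rows(
  rows=[
    [0,[-0.04,0,0],[0,0,0]],
    [0,[-0.09,0,0],[0,0,0]],
    [0,[-0.14,0,0],[0,0,0]],
    [0,[-0.19,0,0],[0,0,0]],
    [0,[-0.24,0,0],[0,0,0]],
    [0,[-0.29,0,0],[0,0,0]],
    [0,[-0.34,0,0],[0,0,0]],
    [0,[-0.39,0,0],[0,0,0]],
    [0,[-0.44,0,0],[0,0,0]],
    [0,[-0.48,0,0],[0,0,0]],
  ],
)

```text
time: 5.35
eef_pos: [0.6239, 0.0446, 0.3407]
tcp_rot: [0.524, -0.475, -0.523, -0.475]
contact_force: [-0.9, -1.0, -1.0]
opening: 0.276
```

Run:
```python
from h import *
P,R,s=cur(); print(P,yawof(R),s['contact_force'],s['opening'],s['qpos'].round(2))
# bore: fit ellipse to grey/dark ring in top view & scene view
for n in('t0','s0'):
    d=load(n); hsv=cv2.cvtColor(d['color'],cv2.COLOR_RGB2HSV)
    m=cv2.inRange(hsv,(60,70,25),(92,255,255))
    nn,lab,st,ce=cv2.connectedComponentsWithStats(m)
    p=proj(d,[.495,-.094,.12]); 
    k=[i for i in range(1,nn) if st[i,4]>150 and abs(ce[i]-p).max()<25]; print(n,p,st[k],ce[k])
    m=np.isin(lab,k).astype(np.uint8)
    cs,h=cv2.findContours(m,cv2.RETR_CCOMP,cv2.CHAIN_APPROX_NONE)
    for i,c in enumerate(cs):
        if h[0][i][3]>=0 and len(c)>15:
            e=cv2.fitEllipse(c); print(e, onz(d,*e[0],.12).round(4))
```

```text
[0.62385469 0.04462268 0.34067963] 95.59444058937513 [-0.87356008 -0.95304262 -0.95388595] 0.2755851658518761 [-0.09  0.12  1.58 -0.    1.45 -1.76]
t0 (np.float64(354.9737767715741), np.float64(217.37773405152691)) [[335 202  37  39 833]] [[352.66986795 221.45738295]]
((355.32818603515625, 217.331787109375), (18.686752319335938, 19.1136474609375), 144.7086944580078) [ 0.4951 -0.0948  0.12  ]
s0 (np.float64(277.83957189036863), np.float64(200.32493202187763)) [[263 191  30  21 299]] [[277.67892977 201.42474916]]
((277.4858093261719, 199.7292022705078), (13.278943061828613, 17.7999324798584), 84.1765365600586) [ 0.4927 -0.0933  0.12  ]
```

Call:
play_rows(
  rows=[
    [0,[0,0.03,-0.026],[0,0,0]],
    [0,[0,0.08,-0.07],[0,0,0]],
    [0,[0,0.15,-0.131],[0,0,0]],
    [0,[0,0.22,-0.193],[0,0,0]],
    [0,[0,0.29,-0.254],[0,0,0]],
    [0,[0,0.36,-0.315],[0,0,0]],
    [0,[0,0.42,-0.368],[0,0,0]],
    [0,[0,0.455,-0.399],[0,0,0]],
    [0,[0,0.476,-0.417],[0,0,0]],
    [0,[0,0.476,-0.417],[0,0,0]],
  ],
)

```text
time: 6.18
eef_pos: [0.4924, -0.0948, 0.338]
tcp_rot: [-0.523, 0.476, 0.523, 0.475]
contact_force: [-0.7, 0.4, -1.4]
opening: 0.272
```

Run:
```python
from h import *
P,R,s=cur(); print(P,yawof(R),s['contact_force'],s['opening'])
for n,f in(('scene','s4'),('top','t4'),('wrist','w4')): grab(n,f)
ax=P.copy()
for n,f in(('s4',0),('t4',0),('w4',1)):
    d=load(n); print(n,'tip',proj(d,[P[0],P[1],P[2]-.1525],f),'flange',proj(d,[P[0],P[1],P[2]-.02],f),'mouth',proj(d,[.494,-.094,.12],f))
im=cv2.imread('pics/s4.png'); a=cv2.resize(im[120:250,226:330],(400,500),interpolation=cv2.INTER_CUBIC)
im=cv2.imread('pics/w4.png'); b=cv2.resize(im[100:300,240:400],(400,500),interpolation=cv2.INTER_CUBIC)
cv2.imwrite('pics/c5.png',np.hstack([a,b]))
```

```text
[ 0.49244436 -0.09477282  0.33798708] 95.46867113314222 [-0.67374287  0.36105069 -1.39100756] 0.27235790471822724
s4 tip (np.float64(275.39659752547345), np.float64(181.6134183619952)) flange (np.float64(271.722656293831), np.float64(139.1544221352611)) mouth (np.float64(277.5941389415638), np.float64(200.12530623785813))
t4 tip (np.float64(358.46561636712227), np.float64(213.8084561648574)) flange (np.float64(366.5561561330627), np.float64(201.70587943185234)) mouth (np.float64(354.9988601837719), np.float64(217.79919890633016))
w4 tip (np.float64(319.1675394845275), np.float64(180.83685020873622)) flange (np.float64(318.7836969396895), np.float64(237.99021598519093)) mouth (np.float64(319.78576082001894), np.float64(168.4993001073252))
```

View pics/c5.png

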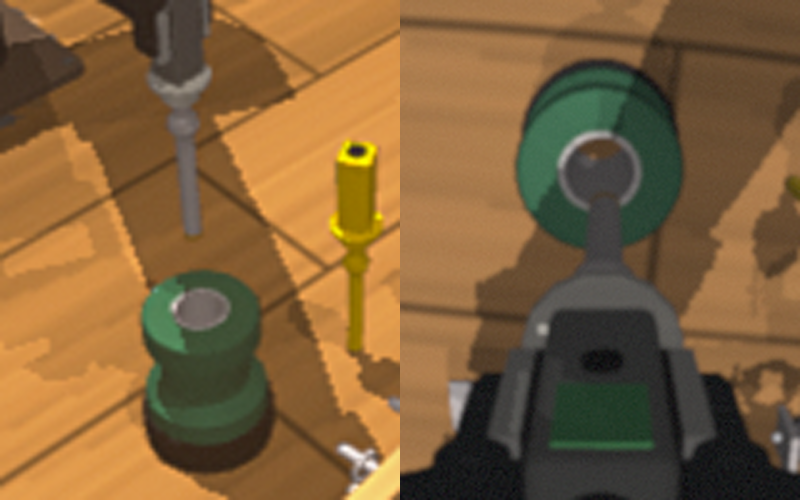

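Scene: tip at about (276,181), bore mouth at (278,200). Wrist: tip at about (321.6,179), mouth at (319.6,168). I'll measure the stem axis, tip and mouth with masks in these same pictures.

Run:
```python
from h import *
P=np.array([.49244,-.09477,.33799])
R={}
for n,f,box in(('s4',0,(255,300,125,190)),('w4',1,(300,340,160,215))):
    d=load(n); hsv=cv2.cvtColor(d['color'],cv2.COLOR_RGB2HSV); S=hsv[...,1].astype(int)
    m=(S<75).astype(np.uint8)
    x0,x1,y0,y1=box
    for v in range(y0,y1,3 if n=='s4' else 2):
        c=np.where(m[v,x0:x1])[0]+x0
        if len(c): print(n,v,c.min(),c.max(),len(c),c.mean().round(2))
# mouth in s4 and w4: hole of green
for n,f in(('s4',0),('w4',1),('t4',0)):
    d=load(n); hsv=cv2.cvtColor(d['color'],cv2.COLOR_RGB2HSV)
    m=cv2.inRange(hsv,(60,70,20),(92,255,255)); p=np.array(proj(d,[.494,-.094,.12],f))
    nn,lab,st,ce=cv2.connectedComponentsWithStats(m)
    k=[i for i in range(1,nn) if st[i,4]>100 and abs(ce[i]-p).max()<25]
    cs,h=cv2.findContours(np.isin(lab,k).astype(np.uint8),cv2.RETR_CCOMP,cv2.CHAIN_APPROX_NONE)
    for i,c in enumerate(cs):
        if h[0][i][3]>=0 and len(c)>15: e=cv2.fitEllipse(c); print(n,e,onz(d,*e[0],.12,f).round(4))
```

```text
s4 125 266 279 14 272.5
s4 128 266 279 14 272.5
s4 131 267 277 11 272.0
s4 134 266 277 12 271.5
s4 137 266 279 14 272.5
s4 140 265 280 16 272.5
s4 143 266 278 13 272.0
s4 146 269 276 8 272.5
s4 149 271 276 6 273.5
s4 152 270 277 8 273.5
s4 155 272 275 4 273.5
s4 158 272 276 5 274.0
s4 161 272 276 5 274.0
s4 164 273 276 4 274.5
s4 167 273 276 4 274.5
s4 170 273 277 5 275.0
s4 173 273 277 5 275.0
s4 176 274 277 4 275.5
s4 179 274 277 4 275.5
w4 160 304 334 15 318.47
w4 162 303 336 24 319.5
w4 164 303 336 34 319.5
w4 166 302 337 36 319.5
w4 168 303 337 35 320.0
w4 170 303 337 35 320.0
w4 172 303 336 34 319.5
w4 174 303 336 34 319.5
w4 176 304 335 32 319.5
w4 178 305 333 26 318.85
w4 180 307 332 26 319.5
w4 182 309 330 22 319.5
w4 184 313 328 16 320.5
w4 186 315 328 14 321.5
w4 188 314 328 15 321.0
w4 190 314 328 15 321.0
w4 192 314 328 15 321.0
w4 194 301 338 19 320.68
w4 196 305 334 20 321.1
w4 198 310 329 20 319.5
w4 200 314 328 15 321.0
w4 202 314 328 15 321.0
w4 204 314 328 15 321.0
w4 206 312 330 19 321.0
w4 208 310 332 23 321.0
w4 210 309 333 25 321.0
w4 212 304 338 35 321.0
w4 214 301 339 39 320.0
```

Run:
```python
from h import *
d=load('s4'); hsv=cv2.cvtColor(d['color'],cv2.COLOR_RGB2HSV); S=hsv[...,1].astype(int)
print(S[174:188,271:281])
V=np.array(d['view']); o=-V[:3,:3].T@V[:3,3]
t=np.array([.4935,-.0934]); n=(o[:2]-t)/np.linalg.norm(o[:2]-t)
for h in(.1475,.149,.151,.1525,.154):
    print(h,np.round(proj(d,[*(t+.006*n),.33799-h]),2))
```

```text
[[164 152  88  33  33  32  60 150 172 168]
 [169 155  90  35  35  36  57 149 171 164]
 [168 159  93  35  31  32  50 137 169 168]
 [164 165 109  29  29  34  49 131 168 171]
 [169 163 120  34  29  33  46 127 167 171]
 [169 168 135  36  23  29  38 111 167 171]
 [169 169 156  87  38  38  57 148 169 165]
 [165 166 173 173 147 155 177 177 171 166]
 [168 171 171 175 185 183 177 166 166 164]
 [165 164 164 169 166 166 164 166 167 171]
 [167 168 166 167 166 164 165 167 167 167]
 [163 166 166 166 166 171 166 167 167 164]
 [162 161 167 164 169 169 169 166 167 162]
 [165 166 164 168 164 165 166 167 169 165]]
0.1475 [276.1  181.73]
0.149 [276.14 182.17]
0.151 [276.19 182.76]
0.1525 [276.23 183.2 ]
0.154 [276.27 183.64]
```

Run:
```python
from h import *
for n in('w2','w3','w4'):
    d=load(n); g=cv2.cvtColor(d['color'],cv2.COLOR_RGB2HSV)
    c=g[:,314:326]; v=c[...,2].mean(1); s=c[...,1].mean(1)
    print(n,[(r,int(v[r]),int(s[r])) for r in range(205,300,1) if abs(v[r]-v[r-1])>5 or abs(s[r]-s[r-1])>15])
# model rows in tool frame for given h (tip dist), lateral y offset e (tool y)
d=load('w4'); P=np.array([.49244,-.09477,.33799]); R=down(np.radians(95.47))
for h in(.145,.1485,.152):
  for e in(0,.002):
    q=lambda z,y:np.round(proj(d,P+R.apply([h-z,y+e,0]),1)[1],1)
    print(h,e,'topfront',q(.198,.012),'flange front',q(.133,.019),'tip near',q(0,.006),'tip far',q(0,-.006))
s=load('s0'); 
print('s0 handle top pred',proj(s,[.6235,.0465,.22]),[np.round(proj(s,[.6235+a,.0465+b,.22]),1) for a in(-.012,.012) for b in(-.012,.012)])
print(cv2.cvtColor(s['color'],cv2.COLOR_RGB2GRAY)[163:185,345:363])
```

```text
w2 [(208, 93, 15), (209, 104, 13), (210, 112, 14), (212, 103, 13), (213, 91, 16), (215, 99, 14), (216, 107, 14), (227, 100, 16), (228, 84, 13), (229, 62, 12), (230, 49, 11), (245, 42, 13), (246, 31, 16), (247, 25, 26), (248, 23, 42), (254, 34, 21), (255, 41, 12), (256, 47, 9), (259, 57, 48), (260, 64, 96), (283, 75, 113), (284, 100, 116), (285, 116, 113), (286, 98, 96), (287, 65, 52), (288, 52, 9)]
w3 [(210, 94, 15), (211, 103, 14), (222, 94, 17), (223, 77, 14), (224, 58, 11), (225, 47, 8), (239, 40, 14), (240, 29, 21), (241, 24, 38), (245, 23, 27), (246, 23, 48), (248, 29, 25), (249, 40, 12), (250, 46, 9), (252, 52, 32), (253, 58, 71), (254, 62, 102), (276, 79, 114), (277, 99, 114), (279, 75, 72), (280, 54, 26), (281, 49, 6), (296, 53, 8), (297, 40, 15), (298, 27, 26)]
w4 [(210, 84, 14), (211, 92, 16), (222, 84, 15), (223, 70, 15), (224, 53, 11), (225, 44, 8), (240, 26, 27), (241, 21, 44), (248, 28, 29), (249, 36, 12), (250, 42, 8), (253, 50, 64), (254, 56, 98), (276, 71, 116), (277, 93, 115), (279, 75, 83), (280, 52, 37), (281, 44, 10), (297, 38, 15), (298, 25, 35)]
0.145 0 topfron
[... 1552 characters left out ...]
 65  67 111 173 173 169]
 [ 75  78  69  66  68  68  65  66  69  73  69  66  64  68 116 175 170 168]
 [ 75  75  66  67  67  66  68  68  66  70  70  68  68  75 121 172 169 166]
 [ 76  76  68  66  69  66  68  67  69  73  70  68  67  75 120 171 167 163]
 [ 86  84  68  65  66  67  68  68  71  73  70  68  67  76 121 167 165 164]
 [ 83  82  70  68  68  68  70  68  70  72  71  70  67  83 129 166 165 162]
 [ 82  85  67  65  68  68  66  69  70  73  69  69  67  85 132 166 163 159]
 [ 74  76  65  68  69  67  70  70  69  73  70  68  67  95 148 164 159 156]
 [ 72  71  67  66  67  69  69  70  70  71  70  70  67  89 137 159 157 155]
 [ 77  74  67  66  67  68  70  68  70  74  70  68  66  90 139 156 155 156]]
```

Run:
```python
from h import *
from scipy.optimize import brentq,least_squares
d2,d4=load('w2'),load('w4')
P2,R2=np.array([.6223,.0477,.1716]),down(np.radians(95.65)); P4,R4=np.array([.49244,-.09477,.33799]),down(np.radians(95.47))
row=lambda d,P,R,h,e,z:proj(d,P+R.apply([h-z,.012+e,0]),1)[1]
f2=[229,247,254.5,259.5,286.7]; f4=[223.8,240.5,248.5,253,279.7]
print('w2 base junction model',row(d2,P2,R2,.1496,-.0011,.133))
for e2 in(-.0011,.0005,.002):
  zs=[brentq(lambda z:row(d2,P2,R2,.1496,e2,z)-r,.1,.2) for r in f2]
  s=least_squares(lambda x:[row(d4,P4,R4,x[0],x[1],z)-r for z,r in zip(zs,f4)],[.15,0],x_scale=.001)
  print(e2,np.round(zs,4),s.x.round(4),s.fun.round(2))
```

```text
w2 base junction model 225.25552957931487
-0.0011 [0.1383 0.1601 0.1678 0.1725 0.194 ] [0.1502 0.0003] [-0.27  0.47 -0.25  0.11 -0.08]
0.0005 [0.1421 0.1634 0.1708 0.1754 0.1964] [0.1502 0.0019] [-0.27  0.47 -0.25  0.11 -0.08]
0.002 [0.1456 0.1664 0.1737 0.1782 0.1987] [0.1502 0.0033] [-0.27  0.47 -0.25  0.11 -0.08]
```

Run:
```python
from h import *
d=load('s4'); S=cv2.cvtColor(d['color'],cv2.COLOR_RGB2HSV)[...,1].astype(int)
w=np.clip((150-S[134:160,262:286])/115,0,1); x=np.arange(262,286)
for r,a in zip(range(134,160),w): print(r,a.sum().round(1),(a@x/a.sum()).round(2))
for h in(.145,.149,.152): print(h,[np.round(proj(d,[.4935,-.0934,.33799-h+z])[1],2) for z in(.095,.116,.128,.133)])
V=np.array(d['view']); print(-V[:3,:3].T@V[:3,3])
```

```text
134 10.9 271.44
135 10.8 271.43
136 11.3 271.88
137 12.0 272.46
138 13.1 272.58
139 14.0 272.27
140 14.5 272.17
141 14.9 271.99
142 14.6 271.83
143 12.9 271.75
144 10.4 271.91
145 9.1 272.28
146 7.6 272.23
147 5.5 272.31
148 5.0 272.87
149 6.5 273.23
150 7.6 272.88
151 8.2 273.13
152 8.3 273.11
153 7.7 273.04
154 6.2 273.13
155 4.7 273.4
156 4.5 273.56
157 4.8 273.63
158 5.0 273.82
159 4.9 273.8
0.145 [np.float64(149.42), np.float64(142.25), np.float64(138.05), np.float64(136.28)]
0.149 [np.float64(150.77), np.float64(143.63), np.float64(139.46), np.float64(137.7)]
0.152 [np.float64(151.77), np.float64(144.67), np.float64(140.51), np.float64(138.76)]
[ 1.12576094 -0.55664381  0.91145896]
```

Height from TCP to tip is about 0.151 m: the grip geometry, the wrist shift and the ball in the scene view give 0.150–0.152. The tip's silhouette alone reads about 0.145; a rounded end would explain most of that. Lateral offset is about 1 mm, against 11 mm clearance. I'll lower it partway and check.

Call:
play_rows(
  rows=[
    [0,[0,-0.003,-0.003],[0,0,0]],
    [0,[0.03,-0.003,-0.003],[0,0,0]],
    [0,[0.07,-0.003,-0.003],[0,0,0]],
    [0,[0.11,-0.003,-0.003],[0,0,0]],
    [0,[0.15,-0.003,-0.003],[0,0,0]],
    [0,[0.19,-0.003,-0.003],[0,0,0]],
    [0,[0.225,-0.003,-0.003],[0,0,0]],
    [0,[0.255,-0.003,-0.003],[0,0,0]],
    [0,[0.273,-0.003,-0.003],[0,0,0]],
    [0,[0.273,-0.003,-0.003],[0,0,0]],
  ],
)

```text
time: 7.17
eef_pos: [0.4941, -0.0942, 0.2547]
tcp_rot: [-0.523, 0.475, 0.525, 0.475]
contact_force: [-0.6, -0.2, -1.9]
opening: 0.268
```

Run:
```python
from h import *
P,R,s=cur(); print(P,yawof(R),s['contact_force'],s['opening'])
grab('scene','s5'); grab('wrist','w5'); grab('top','t5')
im=cv2.imread('pics/s5.png'); a=cv2.resize(im[140:250,234:322],(400,500),interpolation=cv2.INTER_CUBIC)
im=cv2.imread('pics/w5.png'); b=cv2.resize(im[130:230,280:360],(400,500),interpolation=cv2.INTER_CUBIC)
cv2.imwrite('pics/c6.png',np.hstack([a,b]))
```

```text
[ 0.49411077 -0.09423395  0.254674  ] 95.59077032661428 [-0.63250825 -0.23885092 -1.92265464] 0.26835466954948645
```

View pics/c6.png

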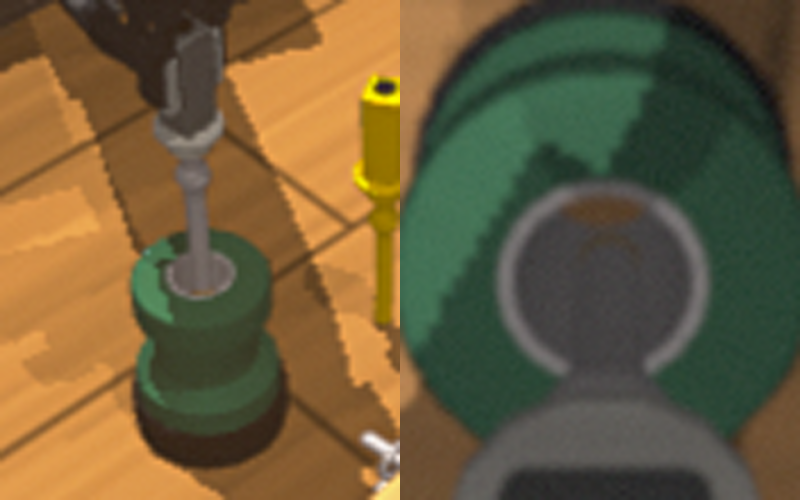

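Scene: stem enters the bore at about (278.7,202), with the bore centre at about (278,200). Wrist: bore centre at about (320.4,186.6), tip front edge at about (322.2,177). So the tip is 1–2 mm off toward +tool-z; I'll compute it relative to the bore in the same views.

Run:
```python
from h import *
d=load('w5'); P=np.array([.49411,-.09423,.25467]); R=down(np.radians(95.55))
hsv=cv2.cvtColor(d['color'],cv2.COLOR_RGB2HSV); m=cv2.inRange(hsv,(60,70,20),(92,255,255))
inn=[]  # inner boundary of green by radial search from (320.4,186.6), upper arc
for a in np.radians(np.arange(150,391,5)):
    for r in np.arange(10,35,.25):
        u,v=320.4+r*np.cos(a),186.6+r*np.sin(a)
        if m[int(round(v)),int(round(u))]: inn.append([u,v]); break
q=np.array([onz(d,u,v,.12,1)[:2] for u,v in inn])
A=np.c_[2*q,np.ones(len(q))]; c=np.linalg.lstsq(A,(q**2).sum(1),rcond=None)[0]
print('mouth rim circle',c[:2].round(4),'r',np.sqrt(c[2]+c[0]**2+c[1]**2).round(4),len(q))
for h in(.149,.151,.153):
    n=onz(d,322.2,177,P[2]-h,1)[:2]; t=n-.006*R.as_matrix()[:2,1]; print(h,'tip',t.round(4),'tool-frame corr',R.inv().apply([*(c[:2]-t),0]).round(4)[1:])
# scene: stem axis & mouth
d=load('s5'); S=cv2.cvtColor(d['color'],cv2.COLOR_RGB2HSV)[...,1].astype(int); x=np.arange(268,288)
w=np.clip((130-S[180:192,268:288])/95,0,1); cc=[(a@x/a.sum()).round(2) for a in w]; print(cc)
print('scene pred axis',[np.round(proj(d,[*c[:2],z]),2) for z in(.12,.15,.18)], 'ours', [np.round(proj(d,[.494,-.094,z]),2) for z in(.12,.15,.18)])
```

```text
mouth rim circle [ 0.4938 -0.0946] r 0.0207 49
0.149 tip [ 0.4944 -0.0925] tool-frame corr [ 0.0007 -0.002 ]
0.151 tip [ 0.4948 -0.0924] tool-frame corr [ 0.0012 -0.002 ]
0.153 tip [ 0.4953 -0.0924] tool-frame corr [ 0.0017 -0.0021]
[np.float64(276.15), np.float64(276.08), np.float64(276.25), np.float64(276.35), np.float64(276.37), np.float64(276.55), np.float64(276.71), np.float64(276.73), np.float64(276.96), np.float64(277.03), np.float64(277.3), np.float64(278.22)]
scene pred axis [array([277.38, 200.2 ]), array([276.68, 191.98]), array([275.94, 183.45])] ours [array([277.59, 200.13]), array([276.9 , 191.91]), array([276.17, 183.38])]
```

Call:
play_rows(
  rows=[
    [0,[0,0.0033,-0.0053],[0,0,0]],
    [0,[0.02,0.0033,-0.0053],[0,0,0]],
    [0,[0.04,0.0033,-0.0053],[0,0,0]],
    [0,[0.06,0.0033,-0.0053],[0,0,0]],
    [0,[0.08,0.0033,-0.0053],[0,0,0]],
    [0,[0.1,0.0033,-0.0053],[0,0,0]],
    [0,[0.12,0.0033,-0.0053],[0,0,0]],
    [0,[0.137,0.0033,-0.0053],[0,0,0]],
    [0,[0.146,0.0033,-0.0053],[0,0,0]],
    [0,[0.146,0.0033,-0.0053],[0,0,0]],
  ],
)

```text
time: 8.15
eef_pos: [0.4935, -0.096, 0.2117]
tcp_rot: [-0.523, 0.475, 0.524, 0.475]
contact_force: [-0.2, 0.6, -1.8]
opening: 0.27
```

Run:
```python
from h import *
for i in range(3):
    P,R,s=cur(); print(P.round(4),yawof(R).round(2),s['contact_force'].round(2),s['wrist_torque'].round(3),abs(s['dq']).max().round(4)); 
    grab(('scene','wrist','top')[i],('s6','w6','t6')[i])
print(R.as_matrix()[:,0].round(4))
d=load('s6'); S=cv2.cvtColor(d['color'],cv2.COLOR_RGB2HSV)[...,1].astype(int); x=np.arange(264,290)
w=np.clip((130-S[150:200,264:290])/95,0,1)
for r,a in zip(range(150,200),w): print(r,a.sum().round(1),(a@x/max(a.sum(),.1)).round(2),end=' | ')
print('\naxis',[np.round(proj(d,[.494,-.0944,z]),2) for z in(.12,.13,.14,.155,.176,.188)])
im=cv2.imread('pics/s6.png'); a=cv2.resize(im[140:250,234:322],(400,500),interpolation=cv2.INTER_CUBIC)
im=cv2.imread('pics/w6.png'); b=cv2.resize(im[130:230,280:360],(400,500),interpolation=cv2.INTER_CUBIC)
cv2.imwrite('pics/c7.png',np.hstack([a,b]))
```

```text
[ 0.4935 -0.096   0.2117] 95.59 [-0.21  0.57 -1.78] [-0.005  0.036  0.047] 0.0162
[ 0.4938 -0.0961  0.2123] 95.6 [-0.69  0.37 -2.07] [-0.025 -0.011  0.009] 0.0131
[ 0.4941 -0.0962  0.2128] 95.6 [-1.15 -0.22 -2.11] [0.002 0.02  0.016] 0.0085
[ 1.e-04 -0.e+00 -1.e+00]
150 5.3 277.71 | 151 5.3 275.18 | 152 4.9 276.63 | 153 4.4 276.17 | 154 4.6 274.2 | 155 4.2 272.23 | 156 4.5 272.21 | 157 5.7 273.15 | 158 5.3 273.93 | 159 5.7 274.17 | 160 6.4 276.27 | 161 7.7 277.06 | 162 9.7 275.87 | 163 10.3 275.32 | 164 10.3 275.21 | 165 9.6 275.92 | 166 10.0 275.56 | 167 10.5 275.42 | 168 11.7 275.02 | 169 11.2 275.22 | 170 10.9 275.37 | 171 10.3 275.37 | 172 9.0 274.56 | 173 9.0 274.48 | 174 9.4 274.35 | 175 9.1 274.61 | 176 8.3 275.25 | 177 9.1 275.37 | 178 10.6 275.5 | 179 10.8 275.62 | 180 11.7 275.62 | 181 12.5 275.57 | 182 12.3 275.38 | 183 12.4 275.23 | 184 11.5 275.35 | 185 8.9 275.37 | 186 6.5 275.62 | 187 5.1 275.63 | 188 4.8 276.4 | 189 6.2 276.31 | 190 7.6 276.53 | 191 10.4 277.61 | 192 11.8 277.95 | 193 13.3 277.67 | 194 13.5 277.48 | 195 15.5 277.62 | 196 17.0 277.41 | 197 18.6 277.18 | 198 19.3 277.14 | 199 19.0 277.22 | 
axis [array([277.48, 200.2 ]), array([277.24, 197.5 ]), array([277.01, 194.76]), array([276.65, 190.59]), array([276.14, 184.61]), array([275.85, 181.12])]
```

View pics/c7.png

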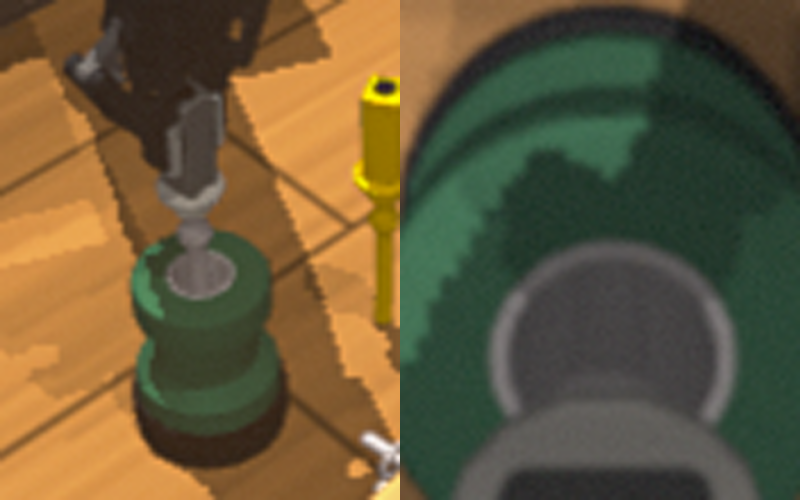

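The stem is central in the bore: scene stem crop x 201 against bore 200, and in the wrist view within about 1 mm. The ball and flange are clear above the mouth. I'll settle briefly, then do a last numeric check.

Call:
play_rows(
  rows=[
    [0,[0,0,0.001],[0,0,0]],
    [0,[0,0,0.001],[0,0,0]],
    [0,[0,0,0.001],[0,0,0]],
    [0,[0,0,0.001],[0,0,0]],
    [0,[0,0,0.001],[0,0,0]],
    [0,[0,0,0.001],[0,0,0]],
  ],
)

```text
time: 8.8
eef_pos: [0.494, -0.0959, 0.2128]
tcp_rot: [0.524, -0.475, -0.524, -0.475]
contact_force: [-0.8, -0.8, -2.2]
opening: 0.273
```

Run:
```python
from h import *
P,R,s=cur(); print(P.round(4),s['contact_force'].round(2),s['opening'],abs(s['dq']).max(),R.as_matrix()[:,0].round(4))
d=grab('scene','s7'); 
diff=cv2.absdiff(cv2.imread('pics/s6.png'),cv2.imread('pics/s7.png'))[:,:,:].max(2); print('s6-s7 px>40',(diff>40).sum())
# sub body & others unmoved vs s0
for nm,lo,hi,box in(('green',(60,70,20),(92,255,255),(205,245,255,305)),('red',(0,150,90),(5,255,255),(135,170,345,400)),):
    for n in('s0','s7'):
        q=load(n)['color']; m=cv2.inRange(cv2.cvtColor(q,cv2.COLOR_RGB2HSV),lo,hi); a,b,c,e=box; y,x=np.where(m[a:b,c:e]); print(nm,n,len(x),(x.mean()+c).round(2),(y.mean()+a).round(2),x.min()+c,x.max()+c,y.min()+a,y.max()+a)
```

```text
[ 0.494  -0.0959  0.2128] [-0.8  -0.75 -2.23] 0.2725480171783376 0.004528461387223785 [ 1.e-04 -0.e+00 -1.e+00]
s6-s7 px>40 54
green s0 123 276.51 207.75 264 290 205 226
green s7 36 266.47 213.75 264 269 205 228
red s0 261 370.74 150.89 350 392 140 159
red s7 238 370.79 150.71 350 392 140 158
```

```bash
python3 -c "
from plant import ctrl
print(ctrl.sign_off())"
```

```text
the job is handed in; nothing more can be done
None
```

I pulled the grey field probe straight up out of its catch and lowered it into the green sub's bore. I handed the job in at about 9 s, with the gripper still holding it there.

**Last checks:**
- **Grip:** the wrist carried about −2 N vertically, roughly the probe's weight, and the arm was nearly still. No sideways force stood out, so there was no sign of contact with the sub.
- **Position:** the stem was within about 1–2 mm of the bore's centre line. The tool pointed straight down, with the stem leaning about 0.4° at most.
- **Other things:** the torch had not moved in the scene view. The sub's mouth stayed at the same pixels, but the arm's shadow spoiled the numeric check on the sub's body. I did not check the comb, taper or block individually, but the arm never went near them.

**Disagreement on depth:** the grip geometry puts the tip about 61–62 mm above the shelf. The retaining ball's position in the scene picture suggests about 56 mm. The target is 60 mm, so I left it between the two.

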